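# Rack the spanners by size

## Task

Put the four loose spanners away in the wooden rack, one to a place: the longest combination spanner in the place next to the red end block, then the middle one, then the shortest, and the adjustable wrench in the last place, furthest from the red. Lay each one flat across both rails, straight, with its shank on its pair of blue pads and the middle of its length halfway between the two rails; either end may point away.

Things in the scene. Friction and masses are not known exactly. Their poses are not given: they have to be found in the camera images.
- spanner_long: the longest of three flat steel combination spanners (0.1 kg each), 200 mm long, 8 mm thick, heads 32 and 26 mm wide, shank 15 mm wide. Origin: middle of its length, on its underside. Its y axis runs along the shank (ring end at +y, open end at -y), x across it, z up out of its upper face; its weight balances within 15 mm of the origin; darker, dull grey steel
- spanner_middle: the middle one of three flat steel combination spanners (0.1 kg each), 165 mm long, 8 mm thick, heads 25 and 20 mm wide, shank 10 mm wide. Origin: middle of its length, on its underside. Its y axis runs along the shank (ring end at +y, open end at -y), x across it, z up out of its upper face; its weight balances within 15 mm of the origin; bright steel
- spanner_short: the shortest of three flat steel combination spanners (0.1 kg each), 135 mm long, 8 mm thick, heads 19 and 16 mm wide, shank 8 mm wide. Origin: middle of its length, on its underside. Its y axis runs along the shank (ring end at +y, open end at -y), x across it, z up out of its upper face; its weight balances within 15 mm of the origin; bright steel
- wrench: adjustable wrench, bright steel, wide one-sided jaw head; 202 mm long, 13 thick, head 39 wide, 0.3 kg. Origin: underside, middle of length and of greatest width. y along the handle (head at -y, hanging hole at +y), x across, z up. Handle about 17 mm wide from y = -10 to +40, its middle at x = -3.5 mm; balance point near y = -20 mm. The jaw does not move
- slot_a: end place, at +y, of a row of four 70 mm apart on a wooden rack fixed to the bench. A place is two blue pads, 16 (x) by 34 (y) mm, on two raised rails, centred 38 mm before and behind the origin along x. Origin: midway between the pads at the height of their tops, where a tool's underside rests, 29 mm above the bench. x: across the rails, the way a tool lies; y: along the row
- slot_b: place next to slot_a in the same rack; same form and axes. Halfway between neighbouring places a wooden peg 8 mm thick stands on each rail, 11 mm higher than the pads
- slot_c: place next to slot_b in the same rack; same form and axes as slot_a. Between the two rails is a gap 60 mm wide (along x) and 17 mm deep below the pad tops, clear for fingers at every place
- slot_d: the other end place of the row, next to slot_c; same form and axes as slot_a. On the wall behind the rack hangs a steel cabinet (bottom 0.2 m above the bench; its front some 0.72 m ahead of the robot's base, from 0.1 to 0.45 m to the left): a tall arm must swing round in front of it
- red_end: red block fixed at one end of the rack, beside either slot_a or slot_d (it differs from start to start), 130 x 22 x 22 mm, its centre 54 mm from the origin of the place beside it; the other end has a grey block of the same size. Origin: centre of its underside
There are look-alikes about, which are no part of the job. Leave any purple look-alike of the spanner_middle alone.

How it is judged:
By the outcome, as a careful person would: the job done as asked, in the order asked, and still so for the second after the job is handed in, with the robot touching nothing.
It also fails if it takes over 115 s, if anything falls off the work surface, if the arm or the gripper's body presses on something with over 40 N, if the wrist force passes 120 N, or if a joint passes its speed limit or range.

## Robot

A 6-joint arm with a two-finger parallel gripper is mounted at the origin on a cart in front of the work surface, level with it; the furniture and walls round the work are solid. World frame = base frame: x ahead of the robot, y to its left, z up, the work surface at z = 0. Lengths are in m, angles in rad, forces in N, time in s.
With the tool pointing down it reaches from about 0.275 to 1 m from the base axis. Payload 8.4 kg.
Tool frame: the origin (TCP) lies on the centre line of the jaws, within the pads' length; the fingertips stand 17 mm ahead of it and the grasp point (between the pads) lies 2 mm behind it (bot.tcp_to_tips is the z of the fingertips in the tool frame, in m); z points along the fingers, y is the line along which they close (so a half turn about z gives the same grasp; the last joint's range is limited). The gripper opens to 85 mm and grips with 20 to 120 N. Pads are 22 mm wide; open, the fingers measure 114 mm over their backs; the gripper's body (76 mm by 85 mm) begins 54 mm behind the grasp point. The pads swing forward as they close: fully open they stand 13 mm farther back than shut.
Start: joints at [-1.273, 0.353, 1.633, -0, 1.155, -0.002], TCP at [0.185, -0.597, 0.248] pointing down, gripper open.
Joint ranges: [-2.63, 2.63], [-0.92, 2.1], [0.06, 2.66], [-1.3, 4.44], [0, 2.69], [-3.02, 3.02]. Speed limits (rad/s): [2.22, 2.22, 2.79, 3.14, 3.14, 3.14].

## Interface

Orientations are given as a unit quaternion [x, y, z, w].
In Python, from workcell import bot, hand, kinematics, get_obs, vision, hand_in gives the robot as it stands. The module is installed in compiled form; this text tells all that it offers. Calls block until the motion is done:
- bot.reach(position, orientation): joint-space move of the TCP to a pose.
- bot.servo_line(position, ori=None, velocity=0.15): straight line of the TCP; ori=None keeps the orientation; velocity is the mean speed in m/s.
- bot.goto_joints(angles): joint-space move.
- hand.move_gripper(opening, strength=None): finger opening in m; strength is the grip in N (None keeps the last); returns when the fingers have stopped.
- bot.dwell(seconds).
- kinematics.solve_ik(position, orientation): joint angles nearest the present ones, or None.
- get_obs(): the state.
- vision.read_camera(name): name is "scene" or "side" or "wrist"; returns a dict with "frame" (384x512x3 uint8, red, green, blue), "intrinsics" (3x3 intrinsics, pixels), "view" (4x4, takes a point from world to camera coordinates). Camera axes: x right, y down, z forward; pixel columns grow to the right and rows downward; lengths in m; the calibration is good to about 2 mm. A picture is of the moment at which its call begins. There is no depth.
A pose or a line that the arm cannot do raises bot.IKError and nothing moves.
- hand_in(): hands the job in; it is judged then, once.
The state is a dict: "time_s": time; "joint_pos": joint angles; "joint_vel": joint speeds; "joint_efforts": joint torques, N m; "position": TCP position; "orientation": TCP orientation; "wrist_force": force on the tool from outside, world axes, zero at the start; "ft_torque": the same for the moment, N m; "gripper_width": finger opening in m; "grip_force": force on a finger pad.
Only numpy, scipy, OpenCV 4.12 (cv2) and the standard library are available. Lean on these libraries where they do the work, as an engineer would, in place of code of your own. Each camera call takes 0.05 s, during which the arm holds its last target. There are 200 camera calls.

## Working session

There is one attempt and no reset: what is moved stays moved. The work goes in short steps, each a Python script; the robot and the scene stay as the last script left them, time stands still between calls to the robot, and variables do not carry over. Pictures are saved under pics/ and viewed, at most 14 in all, crops included, and the job is handed in when it is done.

```bash
mkdir -p pics
python3 - <<'E'
from workcell import bot, hand, kinematics, get_obs, vision
import cv2,numpy as np
for n in("scene","side"):
    c=vision.read_camera(n); cv2.imwrite(f"pics/{n}0.png",cv2.resize(c["frame"][:,:,::-1],(800,600),interpolation=cv2.INTER_CUBIC))
    np.savez(f"{n}0.npz",f=c["frame"],K=c["intrinsics"],V=c["view"])
    V=c["view"];print(n,-V[:3,:3].T@V[:3,3],V[2,:3],c["intrinsics"][0])
o=get_obs();print(o["time_s"],o["orientation"],bot.tcp_to_tips)
E
```

```text
scene [-0.11003531 -1.16661281  0.88229144] [ 0.42284602  0.71009675 -0.56299542] [442.69696757   0.         254.49268621]
side [0.35757565 0.88192683 0.97492336] [ 0.09971886 -0.74133791 -0.66368234] [360.90021984   0.         257.68196739]
0.1 [ 9.88788052e-01  1.49324521e-01 -8.73974705e-05 -6.06571434e-04] 0.017
```

View pics/scene0.png

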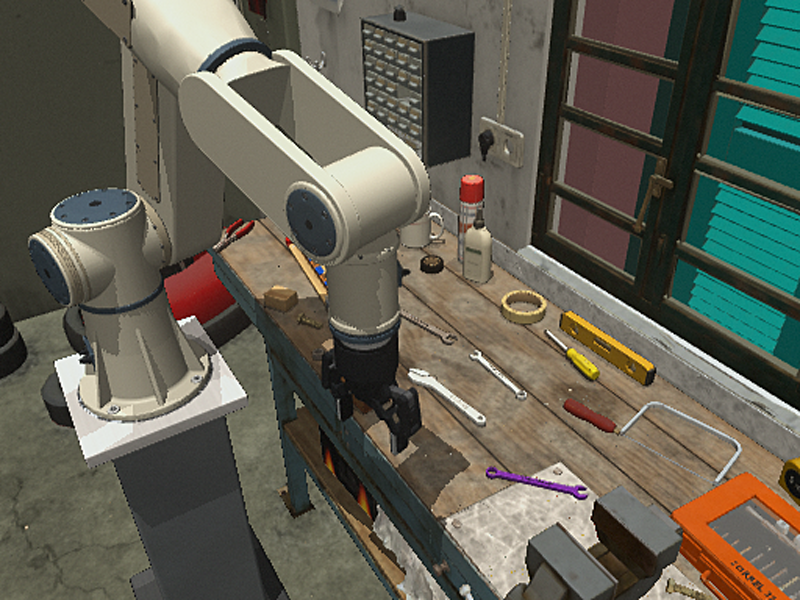

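View pics/side0.png

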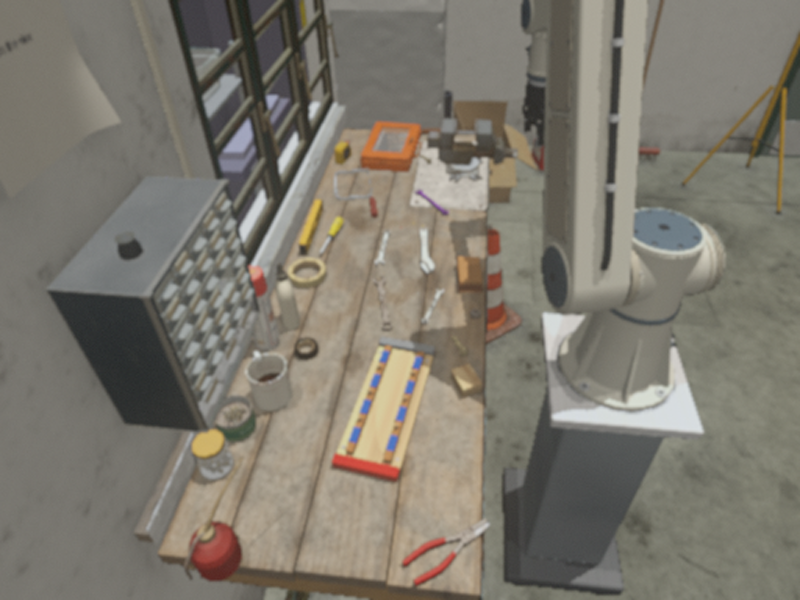

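The rack is left of the robot (side view: red end at (368,466), grey at (405,347), so red is at +y). In the side view the tools are the wrench (426,250), the bright middle spanner (383,248), the dull long one (385,303) and the short one (432,305). The purple look-alike is at (432,202). Next I'll cast rough rays and locate the pads by colour.

```bash
cat > h.py <<'E'
import numpy as np,cv2
from scipy.spatial.transform import Rotation as R
def ray(K,V,uv,z):
    uv=np.atleast_2d(uv).astype(float); d=np.c_[uv,np.ones(len(uv))]@np.linalg.inv(K).T@V[:3,:3]
    c=-V[:3,:3].T@V[:3,3]; return (c+d*((z-c[2])/d[:,2])[:,None])[:,:2]
def down(a):  # tool down, closing line (tool y) at world angle a
    y=np.array([np.cos(a),np.sin(a),0]); z=np.array([0,0,-1.]); return R.from_matrix(np.c_[np.cross(y,z),y,z]).as_quat()
E
python3 - <<'E'
from h import *
s=np.load("side0.npz");K,V,f=s["K"],s["V"],s["f"]
print("side cm")
for n,p,q in(("mid",(386,234),(379,265)),("wr",(424,229),(429,272)),("long",(379,275),(387,328)),("short",(439,291),(424,323))):
    print(n,ray(K,V,np.array([p,q])*.64,.008).round(3).tolist())
s2=np.load("scene0.npz")
for n,p,q in(("mid",(474,352),(524,398)),("wr",(410,372),(485,422)),("long",(400,312),(455,342))):
    print(n,ray(s2["K"],s2["V"],np.array([p,q])*.64,.008).round(3).tolist())
h=cv2.cvtColor(f,cv2.COLOR_RGB2HSV)
m=cv2.inRange(h,(105,120,60),(130,255,255)); n,l,st,c=cv2.connectedComponentsWithStats(m)
for i in range(1,n):
    if st[i,4]>15: print("blue",c[i].round(1),st[i,4],ray(K,V,c[i],.029).round(4))
m=cv2.inRange(h,(0,150,80),(6,255,255))|cv2.inRange(h,(174,150,80),(180,255,255)); n,l,st,c=cv2.connectedComponentsWithStats(m)
for i in range(1,n):
    if st[i,4]>100: print("red",c[i].round(1),st[i,4],ray(K,V,c[i],.02).round(3))
E
```

```text
side cm
mid [[0.58, -0.431], [0.578, -0.288]]
wr [[0.472, -0.466], [0.441, -0.272]]
long [[0.572, -0.246], [0.523, -0.054]]
short [[0.409, -0.199], [0.437, -0.08]]
mid [[0.582, -0.301], [0.577, -0.461]]
wr [[0.44, -0.282], [0.478, -0.472]]
long [[0.532, -0.098], [0.57, -0.253]]
blue [240.  243.4] 16 [[0.5232 0.1245]]
blue [233.6 260.2] 20 [[0.533 0.194]]
blue [256.5 264.5] 18 [[0.458  0.2028]]
blue [226.9 278. ] 22 [[0.5421 0.2623]]
blue [250.9 283. ] 23 [[0.4667 0.2714]]
red [234.1 298.4] 305 [[0.51  0.323]]
red [137.5 356.3] 295 [[0.732 0.517]]
```

Run:
```python
from workcell import bot, kinematics, get_obs, vision
from h import *
for n,p in(("w_tools",(.46,-.25,.42)),("w_rack",(.44,.16,.38))):
    bot.reach(p,down(0)); bot.dwell(.3)
    c=vision.read_camera("wrist"); V=c["view"]
    cv2.imwrite(f"pics/{n}.png",cv2.resize(c["frame"][:,:,::-1],(800,600),interpolation=cv2.INTER_CUBIC))
    np.savez(f"{n}.npz",f=c["frame"],K=c["intrinsics"],V=V)
    o=get_obs();print(n,o["time_s"],o["position"],o["joint_pos"],-V[:3,:3].T@V[:3,3],V[2,:3])
```

```text
w_tools 2.1833 [ 0.45987533 -0.25032505  0.4198142 ] [-5.01316955e-01  6.95149813e-02  1.61706779e+00 -4.75329221e-05
  1.45532388e+00 -5.00646845e-01] [ 0.45988755 -0.18089463  0.54508928] [-1.10720304e-04 -2.71779468e-01 -9.62359553e-01]
w_rack 4.0583 [0.44018521 0.15960807 0.38002342] [ 3.44668746e-01 -7.61094675e-03  1.78015045e+00 -3.39679596e-05
  1.36906305e+00  3.45476131e-01] [0.44026492 0.22906724 0.50533166] [ 2.63309246e-04 -2.71982124e-01 -9.62302268e-01]
```

View pics/w_tools.png

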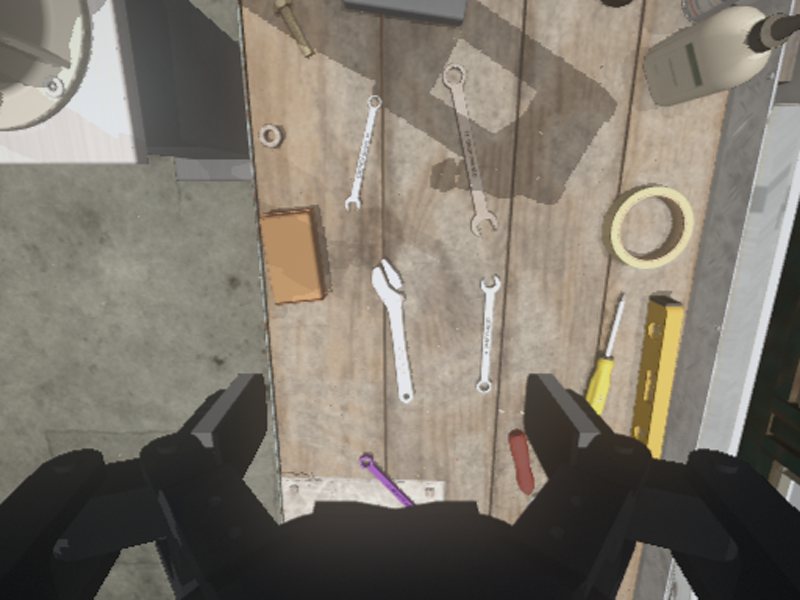

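View pics/w_rack.png

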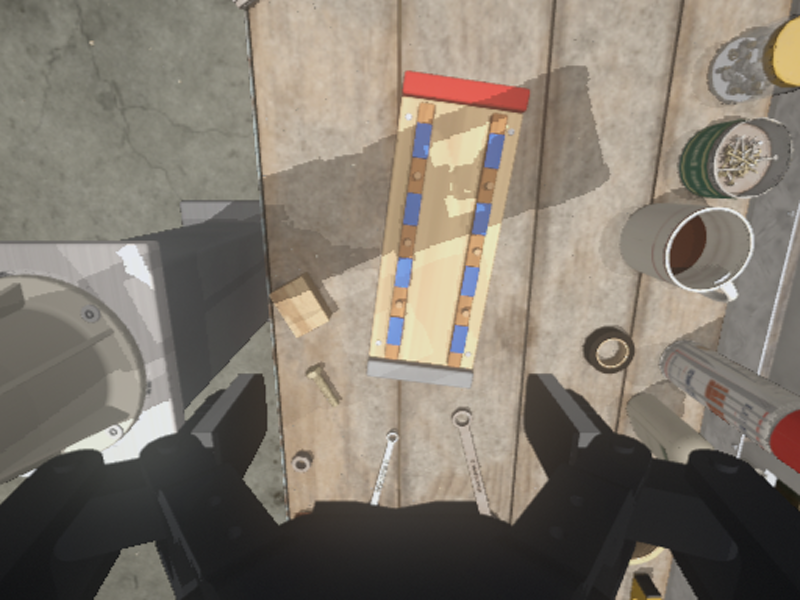

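The tools view shows, as (one end → other end):
- **Short:** ring (374,101) → open end (351,205)
- **Long:** ring (455,72) → open end (484,228)
- **Wrench:** jaw (382,265) → hole (406,398)
- **Middle:** open end (490,280) → ring (484,390)
- **Purple look-alike:** (385,480)

The rack view shows all eight blue pads from (423,140) down to (458,340), with the red block at (465,90).

```bash
cat > m.py <<'E'
from h import *
import json
def pads(s):
    f=s["f"];h=cv2.cvtColor(f,cv2.COLOR_RGB2HSV);m=cv2.inRange(h,(105,110,40),(130,255,255))
    n,l,st,c=cv2.connectedComponentsWithStats(cv2.morphologyEx(m,cv2.MORPH_CLOSE,np.ones((3,3))))
    return [ray(s["K"],s["V"],c[i],.029)[0] for i in range(1,n) if st[i,4]>60],[st[i,4] for i in range(1,n) if st[i,4]>60]
if __name__=="__main__":
    P,a=pads(np.load("w_rack.npz"));P=np.array(P);print(P.round(4).tolist(),a)
    s=np.load("w_tools.npz");f=s["f"];h=cv2.cvtColor(f,cv2.COLOR_RGB2HSV)
    boxes=dict(short=(335,85,395,218),long=(435,55,505,245),wrench=(360,250,420,410),middle=(470,268,510,400))
    L=dict(short=.135,long=.2,wrench=.202,middle=.165); out={};vis=f[:,:,::-1].copy()
    for n,b in boxes.items():
        x0,y0,x1,y1=(np.array(b)*.64).astype(int); r=h[y0:y1,x0:x1].astype(int)
        rgb=f[y0:y1,x0:x1].astype(int)
        m=(((r[...,1]<45)&(r[...,2]>60)) if n=="long" else ((r[...,1]<40)&(r[...,2]>150))).astype(np.uint8)
        k,l,st,c=cv2.connectedComponentsWithStats(cv2.morphologyEx(m,cv2.MORPH_CLOSE,np.ones((3,3)))); i=1+st[1:,4].argmax()
        v,u=np.nonzero(l==i); vis[v+y0,u+x0]=(0,0,255)
        p=ray(s["K"],s["V"],np.c_[u+x0,v+y0],.012 if n=="wrench" else .007)
        c0=p.mean(0);d=np.linalg.svd(p-c0,full_matrices=False)[2][0]
        for _ in range(3):   # refit on the shank only
            d*=np.sign(d[1]); t=(p-c0)@d; mid=(t.min()+t.max())/2
            w=(t>mid-.04)&(t<mid+.01) if n=="wrench" else abs(t-mid)<.035
            q=p[w]; a,bb=np.polyfit((q-c0)@d,(q-c0)@[-d[1],d[0]],1)
            c0=c0+d*mid+np.array([-d[1],d[0]])*(a*mid+bb); d=d+a*np.array([-d[1],d[0]]);d/=np.linalg.norm(d)
        t=(p-c0)@d; e=abs((p-c0)@[-d[1],d[0]]);
        print(n,"c",c0.round(4),"yaw",np.degrees(np.arctan2(d[1],d[0])).round(1),"len",np.ptp(t).round(4),"want",L[n],"shank halfw",np.percentile(e[abs(t)<.03],95).round(4))
        out[n]=[c0.tolist(),d.tolist()]
    json.dump(out,open("tools.json","w"))
    cv2.imwrite("pics/mask.png",cv2.resize(vis[20:280,150:350],None,fx=2.3,fy=2.3))
E
python3 m.py
```

```text
[[0.4498, 0.1323], [0.5269, 0.1239], [0.44, 0.0626], [0.5152, 0.0515]] [np.int32(121), np.int32(75), np.int32(116), np.int32(108)]
short c [ 0.4203 -0.1435] yaw 92.6 len 0.1389 want 0.135 shank halfw 0.0133
long c [ 0.5458 -0.1494] yaw 88.6 len 0.2092 want 0.2 shank halfw 0.0359
wrench c [ 0.4653 -0.3712] yaw 92.6 len 0.2181 want 0.202 shank halfw 0.0202
middle c [ 0.5736 -0.3763] yaw 89.7 len 0.183 want 0.165 shank halfw 0.0158
```

View pics/mask.png

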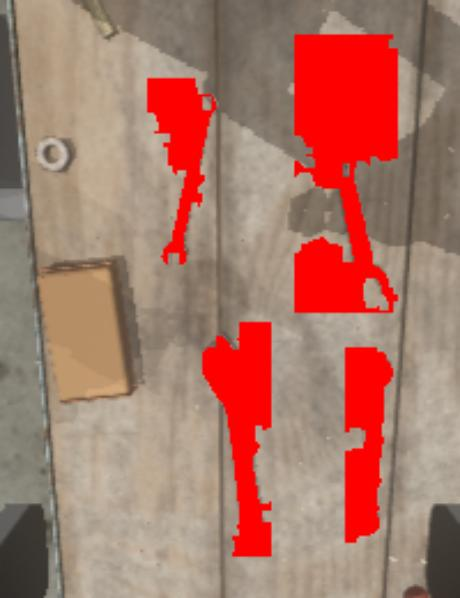

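Run:
```python
import numpy as np,cv2
s=np.load("w_rack.npz");h=cv2.cvtColor(s["f"],cv2.COLOR_RGB2HSV)
for u,v in((423,140),(495,150),(412,210),(481,218),(404,272)):print(h[int(v*.64),int(u*.64)])
h=cv2.cvtColor(np.load("w_tools.npz")["f"],cv2.COLOR_RGB2HSV)
print(h[60:130:10,280:320:4].tolist()[3]); print(h[96,225:245].tolist()); print(h[210,300:322:2].tolist())
```

```text
[113  98 167]
[113 101 164]
[112 106 164]
[113  96 164]
[109 113 224]
[[17, 48, 150], [16, 49, 126], [15, 43, 130], [17, 43, 125], [14, 40, 141], [13, 47, 114], [18, 43, 129], [18, 48, 128], [17, 47, 126], [18, 49, 129]]
[[16, 44, 175], [16, 43, 176], [16, 45, 176], [16, 45, 177], [16, 44, 178], [16, 42, 169], [113, 5, 219], [111, 8, 215], [110, 8, 200], [110, 8, 201], [10, 5, 147], [16, 39, 172], [17, 37, 185], [17, 39, 183], [17, 43, 173], [15, 49, 160], [15, 52, 148], [16, 56, 146], [15, 56, 147], [15, 57, 108]]
[[16, 40, 160], [15, 46, 156], [16, 48, 165], [16, 47, 168], [16, 40, 146], [108, 6, 219], [34, 11, 161], [18, 6, 207], [16, 39, 165], [16, 47, 163], [16, 48, 138]]
```

The mask leaked into the wood. Steel saturation is below about 20 against 40 or more for wood, so I'll tighten it and limit each tool to a strip along the axis I saw.

```bash
python3 - <<'E'
t=open("m.py").read()
t=t.replace("(105,110,40)","(105,80,40)").replace(">60]",">45]").replace(""" if n=="long" else ((r[...,1]<40)&(r[...,2]>150)))""",""" if n=="long" else (r[...,1]<24)&(r[...,2]>90))""").replace("((r[...,1]<45)&(r[...,2]>60)","((r[...,1]<32)&(r[...,2]>60)")
t=t.replace("        k,l,st,c","        e=((np.array(ends[n])*.64).astype(int)-[x0,y0]).tolist(); g=np.zeros_like(m); cv2.line(g,e[0],e[1],1,24); m&=g\n        k,l,st,c",1)
t=t.replace("    L=dict","    ends=dict(short=((374,101),(351,205)),long=((455,72),(484,228)),wrench=((380,264),(406,398)),middle=((490,280),(484,390)))\n    L=dict")
open("m.py","w").write(t)
E
python3 m.py
```

```text
[[0.4682, 0.2702], [0.5429, 0.2601], [0.4585, 0.2011], [0.5335, 0.1911], [0.4492, 0.1319], [0.5239, 0.1216], [0.4398, 0.063], [0.5145, 0.0523]] [np.int32(189), np.int32(192), np.int32(166), np.int32(166), np.int32(154), np.int32(157), np.int32(136), np.int32(139)]
short c [ 0.4225 -0.1494] yaw 76.0 len 0.1302 want 0.135 shank halfw 0.0042
long c [ 0.531  -0.0804] yaw 104.3 len 0.0546 want 0.2 shank halfw 0.0105
wrench c [ 0.4634 -0.3713] yaw 96.9 len 0.1986 want 0.202 shank halfw 0.008
middle c [ 0.5808 -0.3776] yaw 89.0 len 0.1616 want 0.165 shank halfw 0.0057
```

View pics/mask.png

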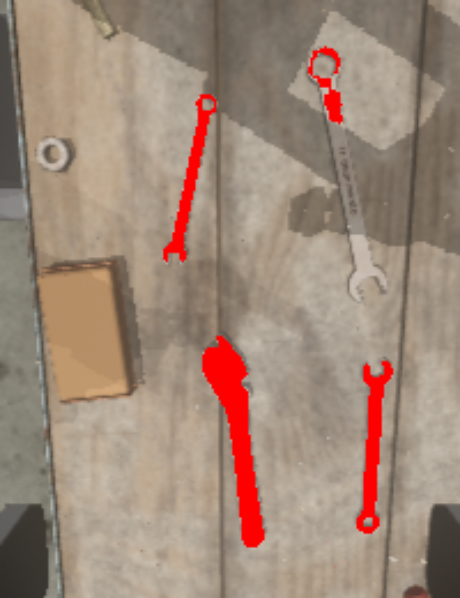

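All three bright tools are masked cleanly and their lengths match. For the long spanner I'll use the ends seen in this crop: ring tip (321,47) and the middle of the open tips (371,298). Next I'll measure where the nearly shut fingertips touch the bare bench.

Run:
```python
from workcell import bot, hand, get_obs
from h import *
import json
T=json.load(open("tools.json")); s=np.load("w_tools.npz")
e=ray(s["K"],s["V"],np.array([[321,47],[371,298]])/2.3+[150,20],.007); d=e[0]-e[1]
print("long",e.round(4),np.linalg.norm(d),np.degrees(np.arctan2(d[1],d[0])))
T["long"]=[e.mean(0).tolist(),(d/np.linalg.norm(d)).tolist()]; json.dump(T,open("tools.json","w"))
p=(.485,-.15)
hand.move_gripper(.012,40); print("tips",bot.tcp_to_tips)
bot.reach((*p,.1),down(0)); bot.servo_line((*p,.028)); f0=get_obs()["wrist_force"][2]
for z in np.arange(.026,.012,-.001):
    bot.servo_line((*p,z),velocity=.02); o=get_obs()
    print(round(z,4),o["position"][2].round(4),(o["wrist_force"][2]-f0).round(1))
    if o["wrist_force"][2]-f0>4: break
bot.servo_line((*p,.1)); print(get_obs()["time_s"])
```

```text
long [[ 0.5244 -0.054 ]
 [ 0.5728 -0.2429]] 0.19501261775731976 104.34854375815736
tips 0.017
0.026 0.0267 -0.1
0.025 0.0252 -0.4
0.024 0.0239 -1.0
0.023 0.0229 0.1
0.022 0.0219 -0.4
0.021 0.0209 -1.0
0.02 0.0199 -0.7
0.019 0.0189 0.3
0.018 0.0179 -0.0
0.017 0.0173 7.2
10.125
```

```bash
cat > pp.py <<'E'
from workcell import bot, hand, get_obs, vision
from h import *
import json
XD=np.array([.0747,-.0103]);XD/=np.linalg.norm(XD);YA=np.arctan2(XD[0],-XD[1])
SL=dict(long=(.5056,.2652),middle=(.496,.1961),short=(.4866,.1268),wrench=(.4772,.0577))
T=json.load(open("tools.json"))
def go(n,grip,pre=.04):
    c,d=T[n]; a=np.arctan2(d[1],d[0])-np.pi/2; g=down(a); s=SL[n]; q=down(YA); o=get_obs(); t0=o["time_s"]
    hand.move_gripper(pre,grip); bot.reach((*c,.12),g); bot.servo_line((*c,.0185),velocity=.1)
    hand.move_gripper(0,grip); o=get_obs(); print(n,"grip w",o["gripper_width"],"z",o["position"].round(4))
    bot.servo_line((*c,.15),velocity=.15); print(" lifted w",get_obs()["gripper_width"],get_obs()["grip_force"])
    if get_obs()["gripper_width"]<.004: raise SystemExit("missed")
    bot.reach((*s,.13),q); bot.servo_line((*s,.065),velocity=.15); f0=get_obs()["wrist_force"]
    bot.servo_line((*s,.048),velocity=.04); bot.dwell(.1); o=get_obs(); print(" place",o["position"].round(4),(o["wrist_force"]-f0).round(1),"w",o["gripper_width"])
    hand.move_gripper(.034,grip); bot.servo_line((*s,.13),velocity=.15); print(" t",t0,get_obs()["time_s"])
E
python3 - <<'E'
from pp import *
go("short",60)
bot.reach((.44,.10,.32),down(0)); bot.dwell(.3)
c=vision.read_camera("wrist"); np.savez("r1.npz",f=c["frame"],K=c["intrinsics"],V=c["view"])
cv2.imwrite("pics/r1.png",cv2.resize(c["frame"][:,:,::-1],(800,600),interpolation=cv2.INTER_CUBIC))
E
```

```text
short grip w 0.00552487567997535 z [ 0.4228 -0.1496  0.0191]
 lifted w 0.005025453478762156 58.669167660482344
 place [0.4866 0.1268 0.0481] [-1.1 -1.   6.7] w 0.005079348728249285
 t 10.125 16.9083
```

View pics/r1.png

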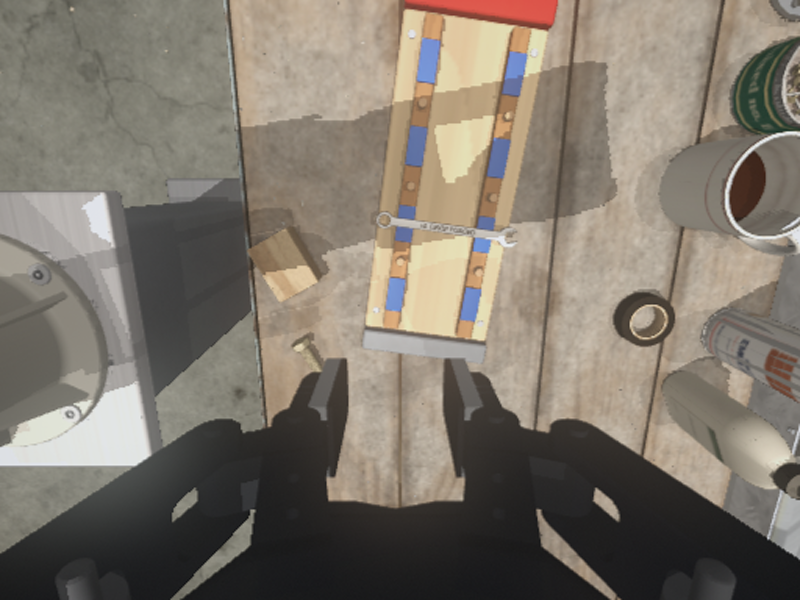

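The short spanner lies straight across slot_c: its ends are at (377,219) and (517,239), and the middle (447,229) is close to the pads' midpoint. I'll place the other three.

Run:
```python
from pp import *
go("middle",60); go("long",80); go("wrench",110)
bot.reach((.44,.10,.36),down(0)); bot.dwell(.3)
c=vision.read_camera("wrist"); np.savez("r2.npz",f=c["frame"],K=c["intrinsics"],V=c["view"])
cv2.imwrite("pics/r2.png",cv2.resize(c["frame"][:,:,::-1],(800,600),interpolation=cv2.INTER_CUBIC))
```

```text
middle grip w 0.008174669982363566 z [ 0.5813 -0.3778  0.0193]
 lifted w 0.008480296687790349 58.85935127735138
 place [0.4961 0.1962 0.0483] [-1.1  1.   7.4] w 0.007887939268323527
 t 18.525 27.6833
long grip w 0.01231697609106746 z [ 0.549  -0.1485  0.0194]
 lifted w 0.01219836472128141 78.23942962873843
 place [0.5057 0.2653 0.0484] [-1.4 -0.4  8.4] w 0.012211971301957744
 t 27.6833 35.625
wrench grip w 0.01329624320679263 z [ 0.4634 -0.3716  0.0196]
 lifted w 0.01345088058359606 107.89213707479576
 place [0.4774 0.0577 0.0485] [-3.2 -0.  13.9] w 0.01335176318433601
 t 35.625 44.5583
```

View pics/r2.png

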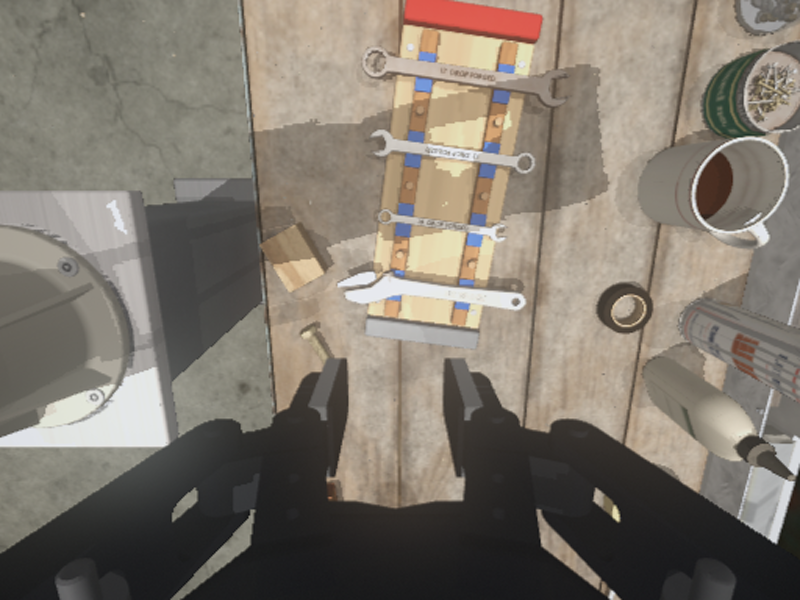

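All four are in the right order from red. Their ends in this view:
- **Long:** (362,62) and (568,92)
- **Middle:** (369,142) and (536,163)
- **Short:** (377,215) and (506,233)
- **Wrench:** (337,281) and (526,303)

Next I'll check these against the slot frames.

Run:
```python
from pp import *
s=np.load("r2.npz");YD=np.array([-XD[1],XD[0]])
for n,e,sh in(("long",((362,61),(567,93)),((400,67),(530,85))),("middle",((369,143),(536,163)),((400,147),(505,159))),("short",((377,215),(506,233)),((400,219),(480,229))),("wrench",((337,282),(526,303)),((420,291),(490,299)))):
    z=.042 if n=="wrench" else .037
    p=ray(s["K"],s["V"],np.array(e)*.64,z); d=p[1]-p[0]; m=p.mean(0)-SL[n]
    q=ray(s["K"],s["V"],np.array(sh)*.64,z); dq=q[1]-q[0]; mq=q.mean(0)-SL[n]
    print(n,"len",np.linalg.norm(d).round(3),"mid along",(m@XD).round(4),"shank across",(mq@YD).round(4),"yaw err",np.degrees(np.arctan2(dq@YD,dq@XD)).round(1))
c=vision.read_camera("side"); cv2.imwrite("pics/s2.png",cv2.resize(c["frame"][190:330,190:310,::-1],None,fx=4,fy=4,interpolation=cv2.INTER_CUBIC))
```

```text
long len 0.195 mid along 0.0007 shank across -0.0009 yaw err 0.7
middle len 0.165 mid along 0.0008 shank across 0.0002 yaw err 1.7
short len 0.133 mid along 0.0011 shank across 0.0008 yaw err 0.8
wrench len 0.201 mid along 0.002 shank across 0.0001 yaw err 1.1
```

View pics/s2.png

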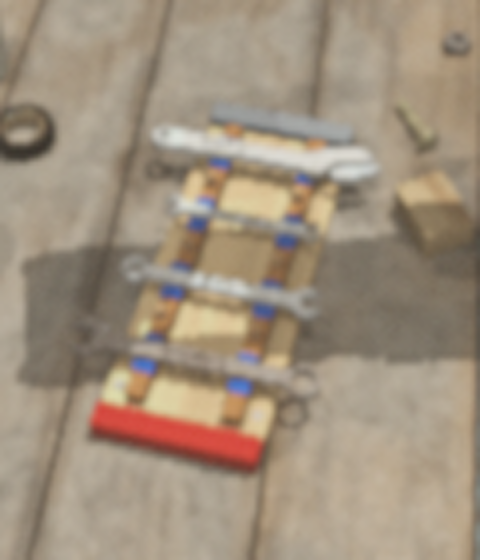

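The side view agrees: each tool lies flat on its own blue pads, with the long one (200,362) next to the red block and the wrench (265,150) by the grey. Every middle is within about 2 mm and every yaw within 2°, and the arm is clear.

```bash
python3 -c "
from workcell import hand_in
print(hand_in())"
```

```text
the job is handed in; nothing more can be done
None
```

All four tools are in the rack and the job is handed in: from the red end, long, middle, short, then the wrench, each flat on its pads with its middle within about 2 mm and its yaw within 2°, with the last move finished before 50 s on the robot's clock.

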